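# Fit the tube tray onto the orbital mixer's locating pin

## Robot

A 6-joint arm with a two-finger parallel gripper is mounted at the origin on the work surface. World frame = base frame: x ahead of the robot, y to its left, z up, the work surface at z = 0. Lengths are in m, angles in rad, forces in N, time in s.
With the tool pointing down it reaches from about 0.35 to 0.975 m from the base axis. Payload 4.9 kg.
Tool frame: the origin (TCP) lies at the very end of the fingers, on their centre line; the grasp point (between the pads) lies 19 mm behind it (grasp_offset is the distance from the TCP to the grasp point, in m); x points along the fingers, y is the direction in which the jaws open and shut, and the axes are right-handed (so a half turn about x gives the same grasp; the last joint's range is limited). The gripper opens to 85 mm and grips with 20 to 120 N. Pads are 22 mm wide; open, the fingers measure 114 mm over their backs; the gripper's body (76 mm by 85 mm) begins 54 mm behind the grasp point. The pads swing forward as they close: fully open they stand 13 mm farther back than shut.
Start: joints at [-1.311, 0.053, 1.613, -0, 1.476, -0.119], TCP at [0.231, -0.581, 0.231] pointing down, gripper open.
Joint ranges: [-3.01, 3.01], [-1.01, 2.22], [0.06, 2.58], [-1.02, 4.17], [0.09, 2.62], [-3.14, 3.14]. Speed limits (rad/s): [2.57, 2.57, 3.14, 3.14, 3.14, 3.14].

## Interface

Orientations are given as a rotation vector (axis times angle).
In Python, from station import get_obs, get_image, camera_model, finish_job, grasp_offset gives the robot as it stands.
- The arm moves only by the shell command python3 -m crank 'ROWS' [OPENING] [FORCE]. ROWS is JSON, a list that holds one entry, the list of rows, each a list of 4 numbers: the shift along the world's x, y, z in m, then the turn about the world's z in degrees. In form: [[[dx, dy, dz, turn], ...]]. A call has 1 to 5 rows; each row is the pose to reach, as a shift and turn from the pose commanded when the call began; what a row does not reach only later rows make up. A row lasts 1/12 s, in which the tool goes at most 41.7 mm and 7.16 degrees, less where a joint would pass 70% of its speed; a pose out of reach is approached as far as the arm can. A call with a gripper value outside its range is refused whole. OPENING is the opening, from 0 (shut) to 1 (fully open), set as the call begins (- or left out, the last holds). The fingers move at their own pace and stop on an object; FORCE is the grip in N (left out, the last holds). Time passes only in rows, so rows that repeat a pose let the fingers close. It gives the time, the measured TCP pose, the force and the opening at its end, in the units of the state.
- get_obs(): the state, without advancing time (a new reading comes with each control period).
- get_image(name): name is "scene" or "top" or "wrist"; returns (picture, depth): 480x640x3 uint8, red, green, blue; 480x640 float32, m along the optical axis (not along the pixel's ray), 0 where there is no reading.
- camera_model(name): a dict with "fx", "fy", "cx", "cy" (pixels), "k1" (the pictures are not rectified: a ray, as slopes to the right and down, at radius r is drawn at 1 + k1 r^2 times it, then the intrinsics apply), "xyz" and "attitude" of the camera in the world. Camera axes: x right, y down, z forward; pixel columns grow to the right and rows downward; lengths in m; the calibration is good to about 2 mm. A picture is of the moment at which its call begins: read the wrist's pose just before it. camera_model takes no time and is no camera call; for the wrist camera it gives the pose at the moment of the call.
- finish_job(): hands the job in, once; it reports no verdict.
The state is a dict: "t": time; "q": joint angles; "dq": joint speeds; "effort": joint torques, N m; "tool_pos": TCP position; "tool_rot": TCP orientation; "contact_force": force on the tool from outside, world axes, zero at the start; "wrist_torque": the same for the moment, N m; "opening": finger opening in m.
Only numpy, scipy, OpenCV 4.12 (cv2) and the standard library are available. Lean on these libraries where they do the work, as an engineer would, in place of code of your own. Each camera call takes 0.05 s, during which the arm holds its last target.

## Task

Pick up the blue tube tray by its handle and lay it on the mixer's deck with its back edge against the raised rim and its hole out beyond one end of the pin's slot, so that it rides up on the brass pin. Then, without lifting it off again, slide it gently along the rim until the hole finds the pin and the tray drops fully home, flat on the deck; let go and move clear. Never lean hard on the mixer's deck, pin or rim, and leave the other things on the table where they are.

Things in the scene. Friction and masses are not known exactly. Their poses are not given: they have to be found in the camera images.
- mixer: White orbital tube mixer standing fixed on the table, 190 (x) x 280 (y) x 102 mm over all. Origin under its middle, on the table; its x axis points from the control panel (front, towards the robot) to the back, y to its left, z up. On top is a flat aluminium deck, 180 (x) x 280 (y) mm, its surface 90 mm above the table, power off. Its drive is light: more than 20 N on deck, pin or rim harms it.
- slot (a point): Middle, in the deck's surface, of a dark slot 50 mm long (mixer's y), 24 mm in front (-x) of the mixer's origin, in which an upright brass locating pin is clamped: 12 mm diameter, 6 mm proud of the deck, top edge chamfered 2 mm. It stands fast up to 16 mm to either side of this point, where is not measured: look, or feel for it. Axes as the mixer's.
- rim (a point): Raised straight dark steel rim along the whole back (+x) edge of the deck, 12 mm high, 8 mm thick. The point is at the foot of the rim's inner face, middle of its length, in the deck's surface, 104 mm behind the slot's middle (mixer's +x). The rim runs along the mixer's y.
- tray_grip (a point): Centre of the white carrying handle of the loose blue tube tray: a bar 12 mm wide (tray y), 12 mm high, 76 mm long (tray x), its centre 46 mm above the tray's underside; legs 12 mm square at x = +-32 mm from this point, free space under the bar between them. Axes are the tray's: x from its front edge (with the hole) to its back edge, y left, z up.
- tray_hole (a point): Centre, at the underside, of the tray's round through hole, 14.6 mm diameter: 48 mm in front (-x) of the handle's centre and 46 mm below it. Tray home: the hole is round the pin (play 1.3 mm each way), so this point is in the deck's surface, on the line of the slot, and the tray's axes lie along the mixer's. Tray riding on the pin: it is 3 to 7 mm above the deck.
- tray_back (a point): Middle of the tray's back (+x) edge, at the underside, 55 mm behind the handle's centre, 103 mm behind the hole. The tray is a flat plate 120 (x) x 170 (y) x 6 mm, 0.2 to 0.37 kg, with capped tubes clipped fast along its sides (y = +-59 and +-76 mm, tops 22 mm above the underside). It starts flat on the table, x within 0.6 rad of the mixer's. Home, 1 mm is left between this edge and the rim.
- sanitiser: Clear pump bottle of hand sanitiser, 62 mm diameter, 175 mm high, loose; to be left alone. Origin at the centre of its underside.
- wipes: White tub of wipes, 102 mm diameter, 149 mm high, loose; to be left alone. Origin at the centre of its underside.
- highlighter: Yellow highlighter pen lying on the table, 115 x 18 x 18 mm, loose; to be left alone. Origin under its middle.
Things that resemble listed ones, but are neither listed nor needed, are in the scene too. What is shaped like the part that bears tray_grip but green, orange or turquoise is not meant.

How it is judged:
By the outcome, as a careful person would: the job done as asked, in the order asked, and still so for the second after the job is handed in, with the robot touching nothing.
It also fails if it takes over 54 s, if anything falls off the work surface, if the arm or the gripper's body presses on something with over 40 N, if the wrist force passes 120 N, or if a joint passes its speed limit or range.

## Working session

There is one attempt and no reset: what is moved stays moved. The work goes in short steps, Python scripts to look and compute and a shell command to move; the robot and the scene stay as the last step left them, time stands still between calls to the robot, and variables do not carry over. Pictures are saved under pics/ and viewed, and the job is handed in when it is done.

```bash
ls; mkdir -p pics; cat > h.py <<'E'
import numpy as np, cv2
from scipy.spatial.transform import Rotation as R
from station import get_obs,get_image,camera_model,finish_job,grasp_offset
E
python3 - <<'E'
from h import *
o=get_obs();print(o)
for n in("scene","top","wrist"):
    m=camera_model(n);print(n,m)
    p,d=get_image(n);np.savez(f"pics/{n}0.npz",p=p,d=d,m=np.array(m,dtype=object));cv2.imwrite(f"pics/{n}0.png",p[:,:,::-1])
print(grasp_offset)
E
```

```text
pics
{'t': 0.0, 'q': array([-1.31099887e+00,  5.33336860e-02,  1.61430956e+00,  7.03356328e-06,
        1.47603055e+00, -1.19005441e-01]), 'dq': array([ 0.00137464,  0.00056793, -0.00179518,  0.00046793, -0.00017869,
        0.00016451]), 'effort': array([ 1.11934543e-03, -3.93682730e+01, -3.70177388e+01, -7.12612518e-05,
        6.93030597e-03,  5.95954432e-06]), 'tool_pos': array([ 0.23096436, -0.58007207,  0.23006811]), 'tool_rot': array([ 2.01488383,  0.38840855, -2.01516984]), 'contact_force': array([0.24245631, 0.54585358, 0.16353485]), 'wrist_torque': array([0.03668164, 0.00768124, 0.01556714]), 'opening': 0.0854401131842292}
scene {'fx': 441.5664494959791, 'fy': 441.5664494959791, 'cx': 322.64043781047155, 'cy': 241.46006981686048, 'k1': -0.053074981391709776, 'xyz': array([1.10015466, 0.3621633 , 0.86452938]), 'attitude': array([-1.28949505, -2.33532744,  0.86214145])}
top {'fx': 480.30072000010864, 'fy': 480.30072000010864, 'cx': 314.64164721180055, 'cy': 250.45079122756312, 'k1': -0.0033878018110821695, 'xyz': array([ 0.41638356, -0.01912454,  1.19016616]), 'attitude': array([-2.17581639,  2.14346075, -0.08874952])}
wrist {'fx': 351.7176721530911, 'fy': 351.7176721530911, 'cx': 321.52138780252915, 'cy': 244.88138078742568, 'k1': -0.0358283991765286, 'xyz': array([ 0.29703797, -0.55420133,  0.3725158 ]), 'attitude': array([ 2.39974976, -1.62821945, -0.23288572])}
0.0187
```

View pics/scene0.png

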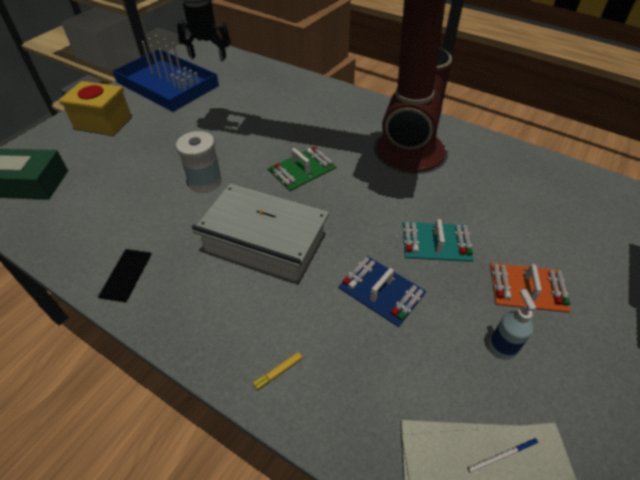

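View pics/top0.png

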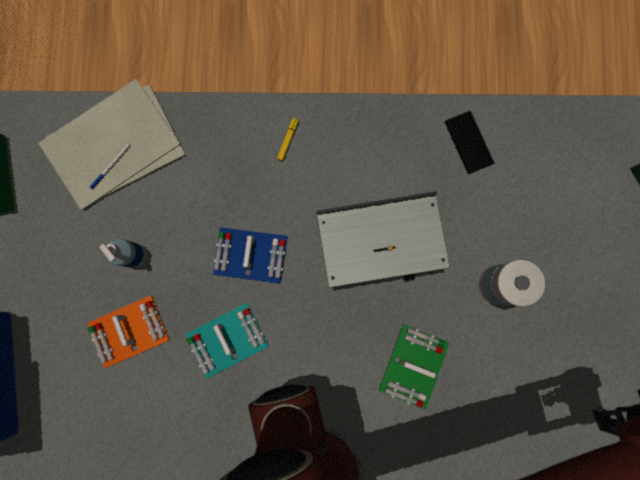

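View pics/wrist0.png

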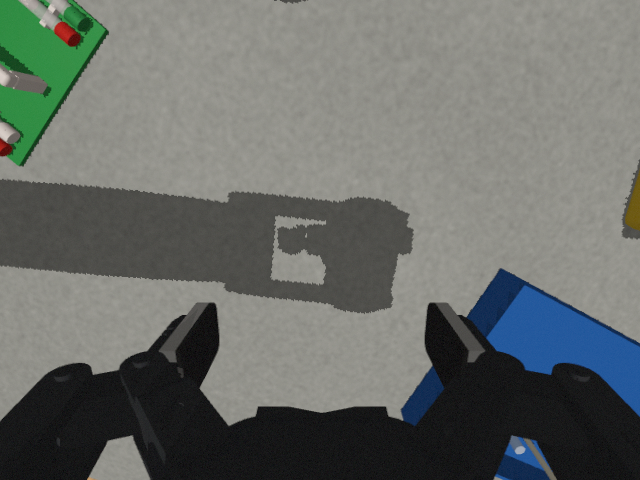

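```bash
cat >> h.py <<'E'
def cam(m): return R.from_rotvec(m['attitude']).as_matrix(), np.array(m['xyz'])
def px2z(m,uv,z):
    uv=np.atleast_2d(np.array(uv,float))
    x=(uv-[m['cx'],m['cy']])/[m['fx'],m['fy']]
    u=x.copy()
    for _ in range(20): u=x/(1+m['k1']*(u**2).sum(1,keepdims=True))
    A,c=cam(m); d=np.c_[u,np.ones(len(u))]@A.T
    return c+d*((z-c[2])/d[:,2])[:,None]
def w2px(m,P):
    A,c=cam(m); q=(np.atleast_2d(P)-c)@A; u=q[:,:2]/q[:,2:]
    return u*(1+m['k1']*(u**2).sum(1,keepdims=True))*[m['fx'],m['fy']]+[m['cx'],m['cy']]
E
python3 - <<'E'
from h import *
p=cv2.imread("pics/top0.png")
a=cv2.resize(p[185:295,200:300],None,fx=4,fy=4,interpolation=cv2.INTER_CUBIC)
b=cv2.resize(p[185:295,310:455],None,fx=4,fy=4,interpolation=cv2.INTER_CUBIC)
cv2.putText(a,"crop 200,185 x4",(5,15),0,.5,(255,255,255))
im=np.hstack([a[:, :],b])[:, :]
im=cv2.resize(im,None,fx=.8,fy=.8) if im.shape[1]>800 else im
print(im.shape);cv2.imwrite("pics/crop1.png",im)
s=cv2.imread("pics/scene0.png")
cv2.imwrite("pics/crop2.png",cv2.resize(s[180:330,190:440],None,fx=3.2,fy=3.2,interpolation=cv2.INTER_CUBIC))
E
```

```text
(352, 784, 3)
```

View pics/crop1.png

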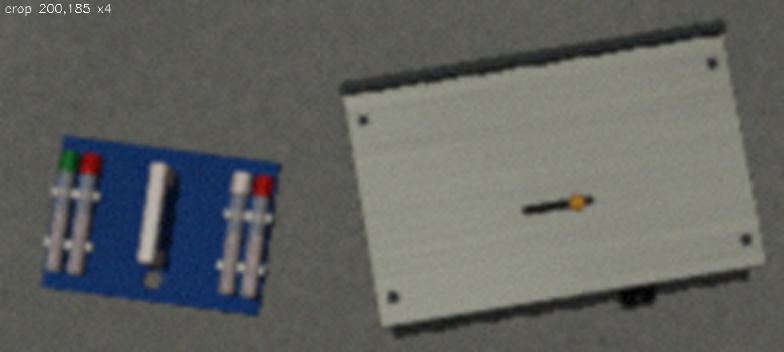

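View pics/crop2.png

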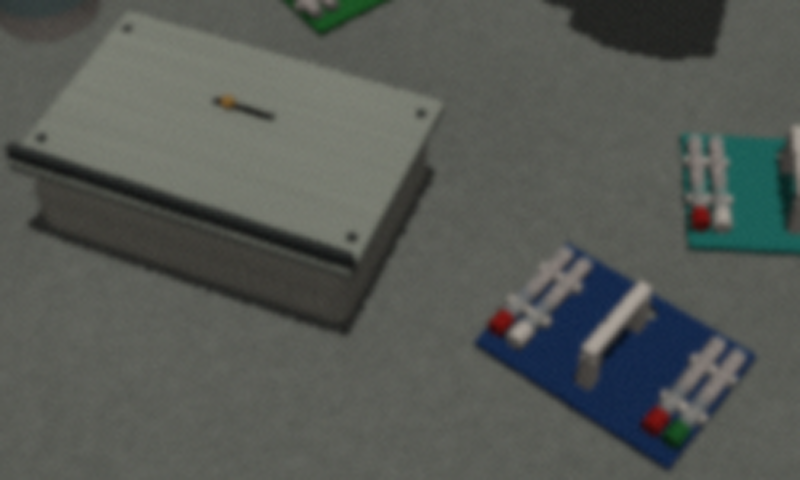

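```bash
python3 - <<'E'
from h import *
D=np.load("pics/top0.npz",allow_pickle=True);p,d,m=D['p'],D['d'],D['m'].item()
hsv=cv2.cvtColor(p,cv2.COLOR_RGB2HSV)
b=cv2.inRange(hsv,(105,120,40),(130,255,255)); b[:,:190]=0;b[:,310:]=0;b[:215]=0;b[300:]=0
b=cv2.morphologyEx(b,cv2.MORPH_CLOSE,np.ones((15,15)))
c=max(cv2.findContours(b,0,2)[0],key=cv2.contourArea)
w=px2z(m,c[:,0],0.006)[:,:2]
r=cv2.minAreaRect((w*1000).astype(np.float32));print("tray rect mm",r,cv2.boxPoints(r).round(1).tolist())
# deck mask
v=hsv[:,:,2];print("deck V,S",v[220,350],hsv[220,350],"table",hsv[320,300])
g=cv2.inRange(hsv,(0,0,125),(180,60,255));g[:,:312]=0;g[:,455:]=0;g[:185]=0;g[300:]=0
g=cv2.morphologyEx(g,cv2.MORPH_CLOSE,np.ones((7,7)))
c=max(cv2.findContours(g,0,2)[0],key=cv2.contourArea)
w=px2z(m,c[:,0],0.09)[:,:2]
r=cv2.minAreaRect((w*1000).astype(np.float32));print("deck rect mm",r,cv2.boxPoints(r).round(1).tolist())
o=cv2.inRange(hsv,(8,130,80),(28,255,255));o[:,:370]=0;o[:,405:]=0;o[:235]=0;o[262:]=0
ys,xs=np.nonzero(o);print("pin px",xs.mean(),ys.mean(),len(xs),px2z(m,[xs.mean(),ys.mean()],.096))
dk=cv2.inRange(hsv,(0,0,0),(180,255,90));dk[:,:368]=0;dk[:,402:]=0;dk[:235]=0;dk[262:]=0
dk|=o
ys,xs=np.nonzero(dk);w=px2z(m,np.c_[xs,ys],.09);print("slot ext",xs.min(),xs.max(),w.mean(0),w[xs.argmin()],w[xs.argmax()])
for uv in[(350,220),(420,210),(250,225),(225,260),(248,250)]:print(uv,d[uv[1],uv[0]])
# handle
h=cv2.inRange(hsv,(0,0,130),(180,70,255));h[:,:238]=0;h[:,:238]=0;h[:,260:]=0;h[:232]=0;h[272:]=0
ys,xs=np.nonzero(h);w=px2z(m,np.c_[xs,ys],.052);print("handle",len(xs),w.mean(0),cv2.minAreaRect((w[:,:2]*1000).astype(np.float32)))
E
```

```text
tray rect mm ((524.3572998046875, 166.44607543945312), (168.39088439941406, 119.09951782226562), 83.41632080078125) [[455.5, 89.5999984741211], [573.9000244140625, 76.0], [593.2000122070312, 243.3000030517578], [474.8999938964844, 256.8999938964844]]
deck V,S 140 [ 30  20 140] table [47 20 89]
deck rect mm ((553.7124633789062, -151.8121337890625), (167.39389038085938, 277.1350402832031), 10.218297004699707) [[446.79998779296875, -30.299999237060547], [495.8999938964844, -303.0], [660.7000122070312, -273.29998779296875], [611.5, -0.6000000238418579]]
pin px 389.8125 247.6875 16 [[ 0.53686394 -0.16825114  0.096     ]]
slot ext 373 395 [ 0.53497019 -0.15531843  0.09      ] [ 0.53164342 -0.13054054  0.09      ] [ 0.53927878 -0.18095488  0.09      ]
(350, 220) 1.1136987
(420, 210) 1.1113205
(250, 225) 1.2053399
(225, 260) 1.1786587
(248, 250) 1.1464422
handle 130 [0.52917269 0.16586415 0.052     ] ((529.1275634765625, 165.8580322265625), (9.955440521240234, 73.13665008544922), 83.33503723144531)
```

```bash
python3 - <<'E'
from h import *
o=get_obs();A=R.from_rotvec(o['tool_rot']).as_matrix();print(A.round(3));y=A[:,1];print("tool y heading",np.degrees(np.arctan2(y[1],y[0])))
print("want",np.degrees(np.arctan2(167.3,19.3)), "delta",np.array([.5293,.1659])-o['tool_pos'][:2])
E
```

```text
[[-0.     0.37  -0.929]
 [ 0.002 -0.929 -0.37 ]
 [-1.    -0.002 -0.   ]]
tool y heading -68.29496965400804
want 83.41935524680042 delta [0.29826759 0.74610547]
```

```bash
python3 -m crank '[[[0.015,0.0375,0.01,-2],[0.03,0.075,0.02,-4],[0.045,0.112,0.03,-6],[0.06,0.15,0.04,-8],[0.075,0.187,0.05,-10]]]' 0.6 30; python3 -m crank '[[[0.015,0.0375,0,-2],[0.03,0.075,0,-4],[0.045,0.112,0,-6],[0.06,0.15,0,-8],[0.075,0.187,0,-10]]]'
```

```text
t: 0.57
tool_pos: [0.3063, -0.3917, 0.2811]
tool_rot: [2.116, 0.215, -2.116]
contact_force: [1.2, -1.2, 0.6]
opening: 0.0514
t: 0.98
tool_pos: [0.3812, -0.2047, 0.2811]
tool_rot: [2.208, 0.03, -2.207]
contact_force: [1.3, -0.1, -0.1]
opening: 0.051
```

```bash
python3 - <<'E'
from h import *
m=camera_model("wrist");p,d=get_image("wrist");np.savez("pics/w1.npz",p=p,d=d,m=np.array(m,dtype=object));cv2.imwrite("pics/w1.png",p[:,:,::-1])
print(w2px(m,[[.535,-.1553,.09],[.6374,-.1369,.09],[.53686,-.16825,.096]]))
E
```

```text
[[268.58810059  42.04450943]
 [244.77278732 -98.22870696]
 [282.98413451  38.01361275]]
```

View pics/w1.png

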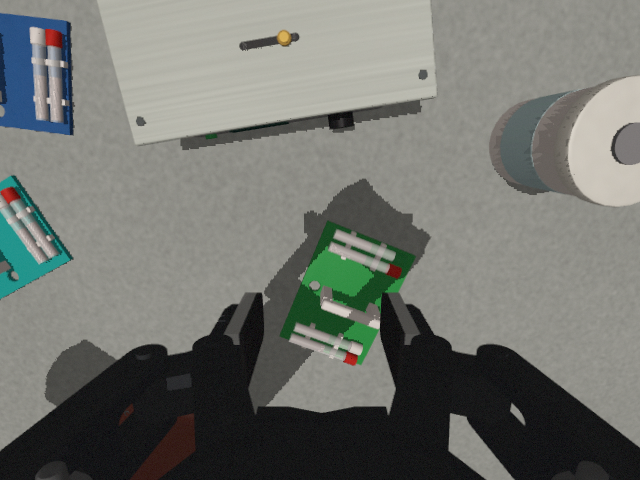

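```bash
python3 - <<'E'
from h import *
D=np.load("pics/w1.npz",allow_pickle=True);p,d,m=D['p'],D['d'],D['m'].item()
q=p[20:62,225:315];hsv=cv2.cvtColor(q,cv2.COLOR_RGB2HSV)
o=cv2.inRange(hsv,(10,110,80),(30,255,255));ys,xs=np.nonzero(o);pin=px2z(m,[(xs.min()+xs.max())/2+225,(ys.min()+ys.max())/2+20],.095)[0]
print(xs.min()+225,xs.max()+225,ys.min()+20,ys.max()+20,pin)
k=cv2.inRange(hsv,(0,0,0),(180,255,85));ys,xs=np.nonzero(k)
L=px2z(m,[xs.min()+224.5,ys[xs<xs.min()+3].mean()+20],.09)[0];Rr=px2z(m,[xs.max()+225.5,ys[xs>xs.max()-3].mean()+20],.09)[0]
print("slot ends",L,Rr,"len",np.linalg.norm(L-Rr),"mid",(L+Rr)/2,"yaw",np.degrees(np.arctan2(-(L-Rr)[0],(L-Rr)[1])))
# front deck edge points
e=px2z(m,[(137,145),(436,97)],.09);print(e,"yaw",np.degrees(np.arctan2(-(e[0]-e[1])[0],(e[0]-e[1])[1])),d[60,200])
E
python3 -m crank '[[[0.015,0.04,0,-1],[0.03,0.08,0,-2],[0.045,0.12,0,-3],[0.06,0.16,0,-4],[0.075,0.195,0,-5]]]'; python3 -m crank '[[[0.015,0.04,-0.02,-1],[0.03,0.08,-0.04,-1.8],[0.045,0.115,-0.07,-2.4],[0.06,0.145,-0.1,-3],[0.073,0.165,-0.13,-3.3]]]' 0.5
```

```text
277 290 30 45 [ 0.53752186 -0.16857763  0.095     ]
slot ends [ 0.53164202 -0.13027119  0.09      ] [ 0.53973963 -0.18084301  0.09      ] len 0.051216022763718116 mid [ 0.53569082 -0.1555571   0.09      ] yaw 9.097036671275692
[[ 0.44702577 -0.03257092  0.09      ]
 [ 0.49508154 -0.30339407  0.09      ]] yaw 10.062023241552465 0.29995784
t: 1.45
tool_pos: [0.4559, -0.0104, 0.2813]
tool_rot: [-2.192, 0.064, 2.191]
contact_force: [0.6, -1.3, 0.6]
opening: 0.0513
t: 1.87
tool_pos: [0.5241, 0.1449, 0.1638]
tool_rot: [-2.165, 0.122, 2.16]
contact_force: [1.1, -0.5, -0.1]
opening: 0.0427
```

```bash
python3 -m crank '[[[0,0.0055,0,0],[0,0.0055,0,0],[0,0.0055,0,0]]]'; python3 - <<'E'
from h import *
o=get_obs();m=camera_model("wrist");p,d=get_image("wrist");np.savez("pics/w2.npz",p=p,d=d,m=np.array(m,dtype=object));cv2.imwrite("pics/w2.png",p[:,:,::-1])
y=R.from_rotvec(o['tool_rot']).as_matrix()[:,1];print("tool y heading",np.degrees(np.arctan2(y[1],y[0]))%180)
E
```

```text
t: 2.12
tool_pos: [0.5233, 0.1479, 0.1645]
tool_rot: [-2.163, 0.124, 2.162]
contact_force: [-0.7, 0.3, 0.8]
opening: 0.0427
tool y heading 83.44095120604116
```

View pics/w2.png

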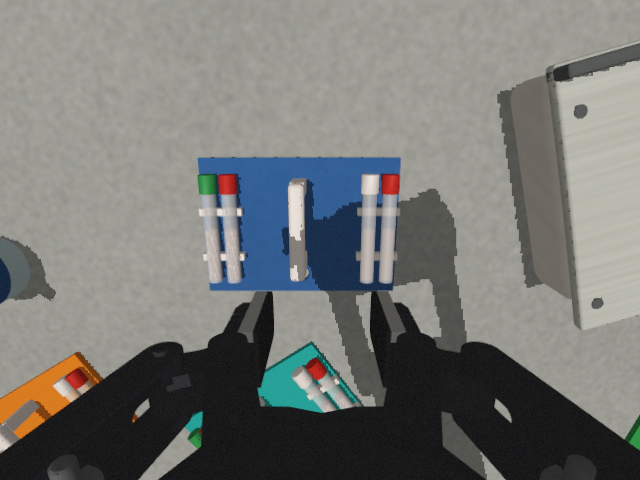

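```bash
python3 - <<'E'
from h import *
D=np.load("pics/w2.npz",allow_pickle=True);p,d,m=D['p'],D['d'],D['m'].item()
x=cv2.resize(p[170:295,260:340,::-1],None,fx=4,fy=4);cv2.imwrite("pics/w2c.png",x)
print("pred handle top",w2px(m,[[.5293,.1659,.052]]))
hsv=cv2.cvtColor(p,cv2.COLOR_RGB2HSV)
k=cv2.inRange(hsv,(105,100,40),(130,255,255));k[:150]=0;k[295:]=0;k[:,:195]=0;k[:,405:]=0
k=cv2.morphologyEx(k,cv2.MORPH_OPEN,np.ones((3,3)))
c=np.vstack(cv2.findContours(k,0,2)[0]);w=px2z(m,c[:,0],.006)[:,:2];print(cv2.minAreaRect((w*1000).astype(np.float32)))
E
```

```text
pred handle top [[296.70694251 236.2642766 ]]
((525.7229614257812, 166.94239807128906), (169.0802459716797, 119.61559295654297), 83.3553695678711)
```

View pics/w2c.png

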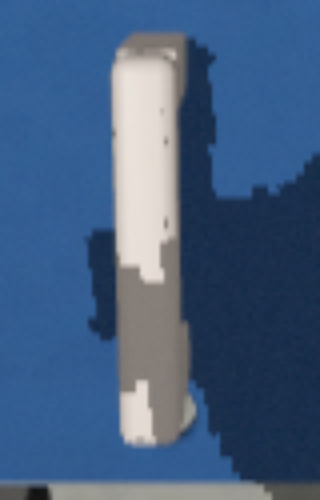

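```bash
python3 -m crank '[[[0.0067,0.018,-0.03,0],[0.0067,0.018,-0.06,0],[0.0067,0.018,-0.09,0],[0.0067,0.018,-0.12,0],[0.0067,0.018,-0.13,0]]]'; python3 -m crank '[[[0,0,0,0],[0,0,0,0]]]'
```

```text
t: 2.58
tool_pos: [0.5281, 0.1646, 0.0318]
tool_rot: [-2.158, 0.127, 2.165]
contact_force: [-0.8, 1.2, -0.3]
opening: 0.043
t: 2.75
tool_pos: [0.531, 0.1656, 0.0359]
tool_rot: [-2.164, 0.125, 2.159]
contact_force: [0.1, -0.1, 0.7]
opening: 0.0428
```

```bash
python3 - <<'E'
from h import *
m=camera_model("wrist");p,d=get_image("wrist");cv2.imwrite("pics/w3.png",p[:,:,::-1])
E
```

```text
(no output)
```

View pics/w3.png

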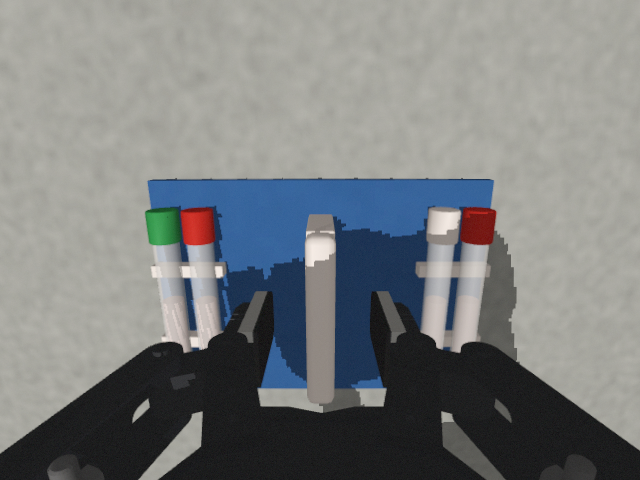

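```bash
python3 -m crank '[[[0,0,-0.008,0],[0,0,-0.008,0],[0,0,-0.008,0]]]'; python3 -m crank '[[[0,0,0,0],[0,0,0,0],[0,0,0,0],[0,0,0,0],[0,0,0,0]]]' 0 40;
```

```text
t: 3.05
tool_pos: [0.5303, 0.1663, 0.0268]
tool_rot: [-2.163, 0.124, 2.161]
contact_force: [-0.2, 0.0, 0.2]
opening: 0.0425
t: 3.47
tool_pos: [0.5301, 0.1664, 0.0264]
tool_rot: [-2.163, 0.124, 2.161]
contact_force: [0.0, 1.1, 2.3]
opening: 0.0114
```

```bash
python3 -m crank '[[[0,0,0.02,0],[0,0,0.05,0],[0,0,0.08,0],[0,0,0.11,0],[0,0,0.13,0]]]'; python3 -m crank '[[[0.004,-0.02,0,2],[0.008,-0.045,0,4],[0.012,-0.07,0,6],[0.016,-0.1,0,8],[0.02,-0.13,0,10]]]';python3 -m crank '[[[0.004,-0.03,0,2],[0.008,-0.06,0,4],[0.012,-0.09,0,5],[0.016,-0.115,0,6],[0.02,-0.135,0,6.7]]]'; python3 -m crank '[[[0.003,-0.025,0,0],[0.006,-0.045,0,0],[0.009,-0.065,0,0],[0.013,-0.08,0,0],[0.013,-0.085,0,0]]]'; python3 -m crank '[[[0,0,0,0],[0,0,0,0]]]'
```

```text
t: 3.88
tool_pos: [0.5302, 0.1663, 0.1582]
tool_rot: [-2.164, 0.124, 2.16]
contact_force: [0.4, -0.1, -2.8]
opening: 0.0112
t: 4.3
tool_pos: [0.5489, 0.0353, 0.1547]
tool_rot: [2.188, 0.068, -2.192]
contact_force: [0.6, -0.5, -3.0]
opening: 0.0115
t: 4.72
tool_pos: [0.5689, -0.1006, 0.1546]
tool_rot: [2.127, 0.188, -2.132]
contact_force: [-0.0, -0.3, -3.0]
opening: 0.0117
t: 5.13
tool_pos: [0.5827, -0.1856, 0.155]
tool_rot: [2.129, 0.186, -2.131]
contact_force: [0.6, 0.7, -2.4]
opening: 0.0114
t: 5.3
tool_pos: [0.5825, -0.1831, 0.1554]
tool_rot: [2.129, 0.19, -2.131]
contact_force: [0.1, 0.4, -2.8]
opening: 0.0112
```

```bash
python3 - <<'E'
from h import *
o=get_obs();y=R.from_rotvec(o['tool_rot']).as_matrix();print(o['tool_pos'],y.round(4).tolist(),"heading",np.degrees(np.arctan2(y[1,1],y[0,1]))%180)
for n in("scene","top","wrist"):
    m=camera_model(n);p,d=get_image(n);np.savez(f"pics/{n}4.npz",p=p,d=d,m=np.array(m,dtype=object));cv2.imwrite(f"pics/{n}4.png",p[:,:,::-1])
E
```

```text
[ 0.58245599 -0.18310717  0.15537691] [[-0.0011, 0.1754, -0.9845], [0.0012, -0.9845, -0.1754], [-1.0, -0.0013, 0.0008]] heading 100.09972853765349
```

View pics/scene4.png

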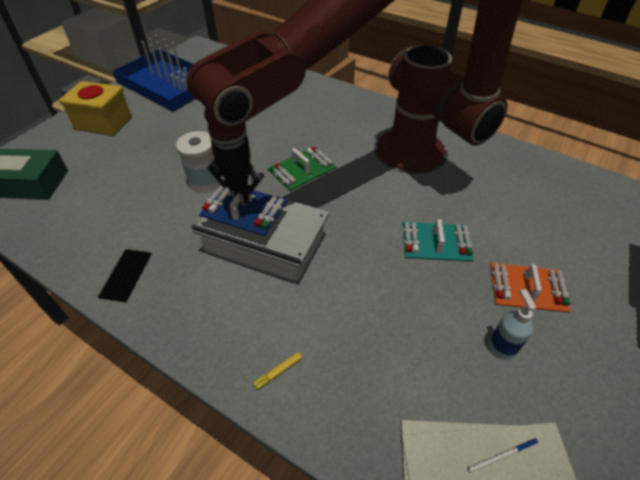

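View pics/wrist4.png

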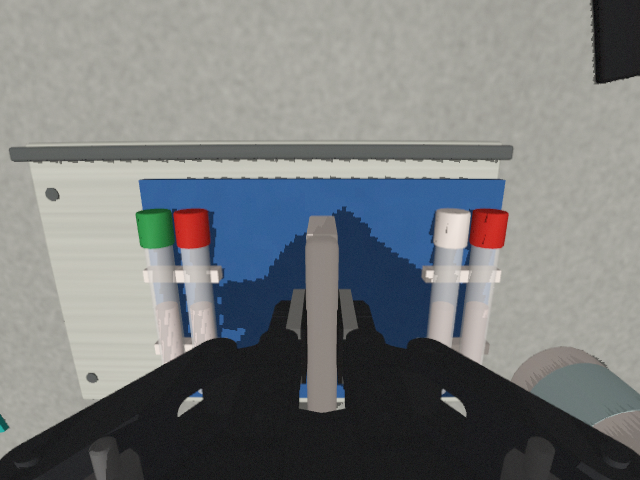

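View pics/top4.png

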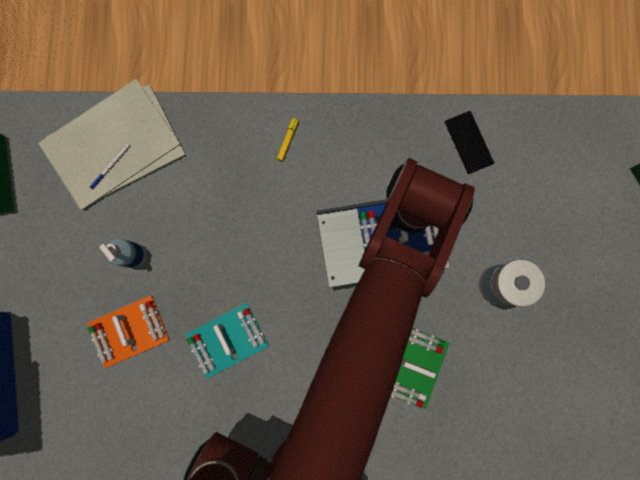

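```bash
python3 - <<'E'
from h import *
D=np.load("pics/wrist4.npz",allow_pickle=True);p,d,m=D['p'],D['d'],D['m'].item()
g=cv2.cvtColor(p,cv2.COLOR_RGB2GRAY)
for c in(160,230,320,420,490):print(c,[int(x) for x in g[140:186,c]], d[185,c],d[153,c])
def ang(a):
    v=a[0]-a[1];return np.degrees(np.arctan2(-v[0],v[1]))
t=px2z(m,[(140,179.5),(504,179.5)],.135);print("back edge",t,t.mean(0),ang(t),np.linalg.norm(t[0]-t[1]))
r=px2z(m,[(30,160.5),(498,160)],.102);print("rim inner top",r,ang(r))
ex=np.array([np.cos(np.radians(10.1)),np.sin(np.radians(10.1)),0])
print("gap along ex", (r.mean(0)-t.mean(0))@ex, "tray back-TCP", (t.mean(0)-get_obs()['tool_pos'])@ex)
E
```

```text
160 [156, 151, 169, 182, 163, 112, 93, 96, 97, 100, 97, 98, 99, 98, 97, 97, 96, 91, 71, 65, 99, 181, 193, 194, 192, 192, 194, 196, 197, 199, 201, 200, 198, 196, 197, 199, 199, 197, 166, 47, 93, 93, 92, 92, 94, 93] 0.16239105 0.19015846
230 [150, 155, 177, 183, 130, 92, 94, 97, 99, 100, 99, 99, 98, 97, 96, 97, 93, 87, 77, 81, 139, 193, 194, 195, 195, 195, 197, 198, 198, 200, 201, 197, 196, 196, 197, 199, 199, 176, 85, 67, 90, 93, 93, 91, 92, 93] 0.16142623 0.18942343
320 [153, 161, 179, 172, 119, 92, 95, 98, 97, 98, 99, 99, 96, 96, 97, 96, 91, 84, 76, 152, 194, 194, 197, 197, 198, 199, 200, 201, 201, 200, 199, 197, 196, 197, 199, 199, 200, 164, 75, 76, 91, 91, 88, 89, 90, 90] 0.1629302 0.18987715
420 [150, 152, 179, 185, 131, 88, 93, 99, 99, 98, 98, 100, 98, 98, 97, 96, 97, 91, 81, 81, 110, 140, 196, 196, 198, 198, 200, 203, 201, 198, 198, 198, 197, 197, 199, 199, 199, 190, 147, 64, 91, 91, 90, 91, 89, 89] 0.16208841 0.19125223
490 [158, 148, 163, 180, 163, 112, 91, 96, 99, 100, 96, 100, 98, 97, 99, 97, 96, 93, 85, 77, 101, 135, 186, 195, 195, 195, 196, 200, 202, 198, 197, 197, 195, 197, 198, 199, 199, 196, 169, 51, 90, 90, 91, 91, 91, 91] 0.16101521 0.18847068
back edge [[ 0.62219999 -0.09025863  0.135     ]
 [ 0.65183699 -0.25600856  0.135     ]] [ 0.63701849 -0.1731336   0.135     ] 10.13766789194433 0.16837870423849788
rim inner top [[ 0.61613957 -0.01160158  0.102     ]
 [ 0.66123338 -0.26679074  0.102     ]] 10.021136777915283
gap along ex 0.007593630202963368 tray back-TCP 0.0551795478520741
```

```bash
python3 -m crank '[[[0,0,-0.01,0],[0,0,-0.02,0],[0,0,-0.028,0],[0,0,-0.03,0],[0,0,-0.03,0]]]'; python3 -m crank '[[[0.001,0.0002,0,0],[0.002,0.0004,0,0],[0.003,0.0005,0,0],[0.004,0.0007,0,0],[0.004,0.0007,0,0]]]'; python3 -m crank '[[[0,0,0,0],[0,0,0,0]]]'
```

```text
t: 5.87
tool_pos: [0.5817, -0.1831, 0.1238]
tool_rot: [2.127, 0.19, -2.133]
contact_force: [0.1, -0.4, -3.2]
opening: 0.0115
t: 6.28
tool_pos: [0.5873, -0.1832, 0.1265]
tool_rot: [2.13, 0.188, -2.128]
contact_force: [-0.8, -0.8, -2.4]
opening: 0.0114
t: 6.45
tool_pos: [0.5868, -0.1831, 0.1261]
tool_rot: [2.129, 0.188, -2.129]
contact_force: [-0.2, -0.1, -2.4]
opening: 0.0116
```

```bash
python3 -m crank '[[[0.0005,0.0001,-0.001,0],[0.001,0.0002,-0.0015,0],[0.0015,0.0003,-0.0015,0],[0.002,0.0004,-0.0015,0],[0.002,0.0004,-0.0015,0]]]'; python3 -m crank '[[[0.0005,0.0001,0,0],[0.001,0.0002,0,0],[0.001,0.0002,0,0]]]'; python3 -m crank '[[[0.0005,0.0001,0,0],[0.001,0.0002,0,0],[0.001,0.0002,0,0]]]'
```

```text
t: 6.87
tool_pos: [0.5889, -0.1826, 0.1245]
tool_rot: [2.129, 0.188, -2.129]
contact_force: [-0.8, -0.1, -3.8]
opening: 0.0111
t: 7.12
tool_pos: [0.5899, -0.1825, 0.1245]
tool_rot: [2.129, 0.188, -2.129]
contact_force: [-0.4, 0.2, -2.3]
opening: 0.0114
t: 7.37
tool_pos: [0.5903, -0.1824, 0.1245]
tool_rot: [2.127, 0.188, -2.131]
contact_force: [-3.5, -0.7, -0.2]
opening: 0.0113
```

```bash
python3 -m crank '[[[0,0,0,0],[0,0,0,0]]]';  python3 -m crank '[[[0.0005,0.0001,0,0],[0.0005,0.0001,0,0],[0.0005,0.0001,0,0]]]'
```

```text
t: 7.53
tool_pos: [0.5903, -0.1824, 0.1245]
tool_rot: [2.128, 0.188, -2.13]
contact_force: [-3.8, -1.1, 0.2]
opening: 0.0115
t: 7.78
tool_pos: [0.5904, -0.1824, 0.1246]
tool_rot: [2.127, 0.188, -2.132]
contact_force: [-6.1, -1.7, 1.0]
opening: 0.0109
```

```bash
python3 -m crank '[[[-0.0008,-0.0001,0,0],[-0.0008,-0.0001,0,0],[-0.0008,-0.0001,0,0]]]' - 25;  python3 -m crank '[[[0,0,-0.0005,0],[0,0,-0.001,0],[0,0,-0.001,0]]]'; python3 -m crank '[[[0,0,-0.0005,0],[0,0,-0.0005,0],[0,0,-0.0005,0]]]'
```

```text
t: 8.03
tool_pos: [0.5903, -0.1824, 0.1245]
tool_rot: [2.129, 0.188, -2.129]
contact_force: [-3.2, -1.0, -0.9]
opening: 0.0116
t: 8.28
tool_pos: [0.5903, -0.1824, 0.1234]
tool_rot: [2.128, 0.188, -2.13]
contact_force: [-4.0, -1.0, 0.9]
opening: 0.0115
t: 8.53
tool_pos: [0.5903, -0.1824, 0.1229]
tool_rot: [2.129, 0.188, -2.13]
contact_force: [-4.9, -1.8, 0.2]
opening: 0.0112
```

```bash
python3 -m crank '[[[-0.0005,-0.0001,-0.0005,0],[-0.0005,-0.0001,-0.0005,0],[-0.0005,-0.0001,-0.0005,0]]]'; python3 -m crank '[[[0,0,-0.0005,0],[0,0,-0.0005,0],[0,0,-0.0005,0]]]'
```

```text
t: 8.78
tool_pos: [0.5903, -0.1823, 0.1224]
tool_rot: [2.13, 0.188, -2.128]
contact_force: [-2.3, -1.7, -0.5]
opening: 0.0112
t: 9.03
tool_pos: [0.5904, -0.1824, 0.1222]
tool_rot: [2.13, 0.188, -2.128]
contact_force: [-0.6, -0.4, 0.7]
opening: 0.011
```

```bash
python3 - <<'E'
from h import *
m=camera_model("wrist");p,d=get_image("wrist");np.savez(f"pics/w5.npz",p=p,d=d,m=np.array(m,dtype=object));cv2.imwrite("pics/w5.png",p[:,:,::-1])
m=camera_model("scene");p,d=get_image("scene");np.savez(f"pics/s5.npz",p=p,d=d,m=np.array(m,dtype=object));cv2.imwrite("pics/s5.png",cv2.resize(p[165:285,185:335,::-1],None,fx=4,fy=4,interpolation=cv2.INTER_CUBIC))
E
```

```text
(no output)
```

View pics/w5.png

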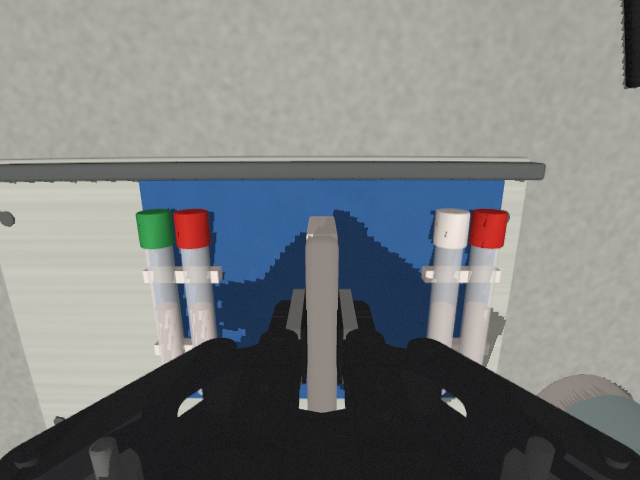

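View pics/s5.png

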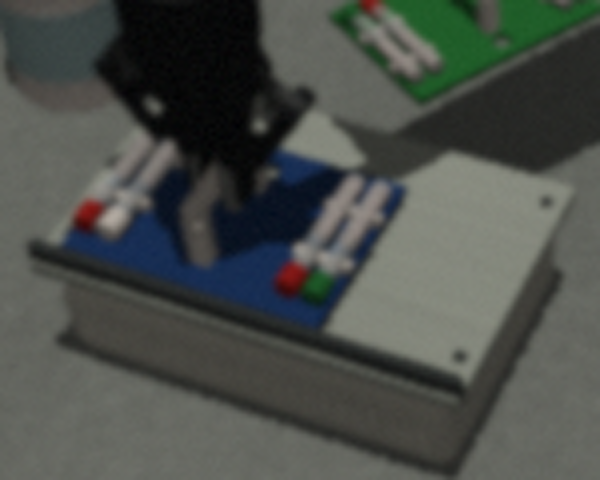

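```bash
python3 -m crank '[[[0,0,-0.0005,0],[0,0,-0.0005,0]]]' - 20;  python3 -m crank '[[[0,0,-0.0005,0],[0,0,-0.0005,0]]]';  python3 -m crank '[[[0,0,-0.0005,0],[0,0,-0.0005,0]]]'
```

```text
t: 9.3
tool_pos: [0.5905, -0.1825, 0.122]
tool_rot: [2.13, 0.188, -2.128]
contact_force: [-0.2, -0.4, 1.2]
opening: 0.0114
t: 9.47
tool_pos: [0.5906, -0.1825, 0.1218]
tool_rot: [2.131, 0.188, -2.127]
contact_force: [-0.6, -0.7, 3.2]
opening: 0.0111
t: 9.63
tool_pos: [0.5908, -0.1826, 0.1216]
tool_rot: [2.131, 0.187, -2.127]
contact_force: [0.6, 0.3, 4.4]
opening: 0.011
```

```bash
python3 -m crank '[[[0,0,0.0005,0],[0,0,0.0005,0]]]' 0.13;  python3 -m crank '[[[0,0,0,0],[0,0,0,0]]]' 0.135;  python3 -m crank '[[[0,0,0,0],[0,0,0,0]]]' 0.14; python3 -m crank '[[[0,0,0,0],[0,0,0,0]]]' 0.145
```

```text
t: 9.8
tool_pos: [0.5907, -0.1826, 0.1216]
tool_rot: [2.131, 0.187, -2.127]
contact_force: [2.0, -0.7, 5.2]
opening: 0.0113
t: 9.97
tool_pos: [0.5907, -0.1826, 0.1215]
tool_rot: [2.131, 0.187, -2.127]
contact_force: [2.5, -0.8, 3.3]
opening: 0.0117
t: 10.13
tool_pos: [0.5894, -0.182, 0.1198]
tool_rot: [2.128, 0.189, -2.131]
contact_force: [1.3, -0.3, -0.4]
opening: 0.012
t: 10.3
tool_pos: [0.589, -0.1819, 0.1197]
tool_rot: [2.127, 0.19, -2.132]
contact_force: [-0.3, 0.8, -0.1]
opening: 0.0122
```

```bash
cat >> h.py <<'E'
def pts(m,d,box,step=3):
    x0,y0,x1,y1=box;v,u=np.mgrid[y0:y1:step,x0:x1:step];u=u.ravel();v=v.ravel();z=d[v,u]
    ok=z>0;u,v,z=u[ok],v[ok],z[ok]
    x=(np.c_[u,v]-[m['cx'],m['cy']])/[m['fx'],m['fy']];s=x.copy()
    for _ in range(20): s=x/(1+m['k1']*(s**2).sum(1,keepdims=True))
    A,c=cam(m);return c+(np.c_[s,np.ones(len(s))]*z[:,None])@A.T
def plane(P):
    k=np.linalg.lstsq(np.c_[P,np.ones(len(P))][:,[0,1,3]],P[:,2],rcond=None)[0]
    for _ in range(3):
        r=np.abs(P[:,2]-np.c_[P[:,:2],np.ones(len(P))]@k);g=r<max(.001,2*np.median(r));k=np.linalg.lstsq(np.c_[P[g,:2],np.ones(g.sum())],P[g,2],rcond=None)[0]
    return k
E
python3 - <<'E'
from h import *
for tag in("w5","w6"):
    if tag=="w6":
        m=camera_model("wrist");p,d=get_image("wrist");np.savez(f"pics/w6.npz",p=p,d=d,m=np.array(m,dtype=object));cv2.imwrite("pics/w6.png",p[:,:,::-1])
    else:
        D=np.load("pics/w5.npz",allow_pickle=True);p,d,m=D['p'],D['d'],D['m'].item()
    P=pts(m,d,(235,190,300,280));P2=pts(m,d,(345,190,415,280));P=np.r_[P,P2];k=plane(P)
    ex=np.array([.9845,.1754])
    print(tag,"slope along ex",k[:2]@ex,"along ey",k[:2]@[-.1754,.9845],"z at mean",P[:,2].mean(), "deck",np.median(pts(m,d,(30,220,120,300))[:,2]),
     "z mid",k@[.59,-.182,1])
E
```

```text
w5 slope along ex -0.003213411405348888 along ey 0.0001707749732724366 z at mean 0.10128180823504046 deck 0.08969522973087443 z mid 0.10138094458624126
w6 slope along ex -0.06375643179493475 along ey 0.001438436989411463 z at mean 0.09716672885780246 deck 0.08960594912891111 z mid 0.09896284695479508
```

View pics/w6.png

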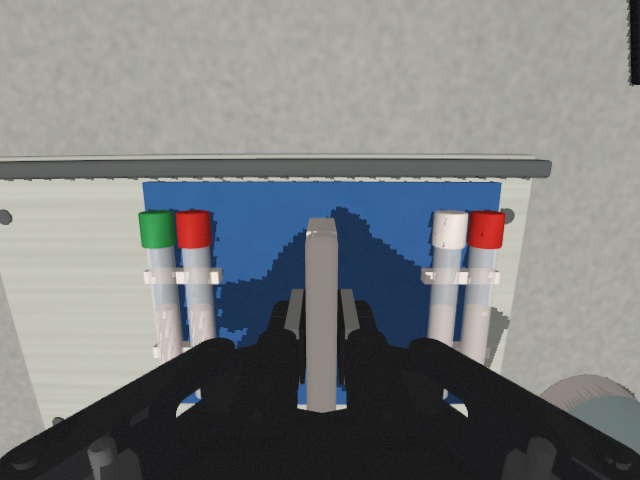

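```bash
python3 - <<'E'
from h import *
ex=np.array([.9845,.1754,0])
for tag,zt in(("w5",.102),("w6",.0958)):
    D=np.load(f"pics/{tag}.npz",allow_pickle=True);p,d,m=D['p'],D['d'],D['m'].item()
    g=cv2.cvtColor(p,cv2.COLOR_RGB2GRAY)
    for c in (235,320,410): print(c,[int(x) for x in g[160:190,c]])
    hsv=cv2.cvtColor(p,cv2.COLOR_RGB2HSV);k=cv2.inRange(hsv,(105,110,40),(125,255,255))
    T=[]
    for c in list(range(230,300,5))+list(range(345,420,5)):
        r=np.nonzero(k[165:260,c])[0][0]+165; T.append((c,r-.5))
    t=px2z(m,T,zt);print(tag,"back edge row",np.mean([a[1] for a in T]),"proj",(t@ex).mean(),"yaw",-np.degrees(np.arctan(np.polyfit(t[:,1],t[:,0],1)[0])))
    print("rim proj if row 178 at z.090/.102", (px2z(m,[(320,178)],.09)@ex), (px2z(m,[(320,176)],.102)@ex))
E
```

```text
235 [177, 121, 64, 88, 95, 99, 100, 101, 102, 103, 99, 101, 99, 97, 96, 97, 96, 91, 82, 76, 80, 90, 94, 94, 96, 93, 94, 93, 93, 94]
320 [162, 79, 73, 92, 96, 99, 100, 98, 99, 97, 99, 98, 98, 99, 97, 97, 95, 89, 81, 74, 81, 91, 91, 90, 93, 92, 93, 90, 92, 91]
410 [176, 88, 65, 91, 94, 97, 100, 101, 101, 100, 98, 99, 98, 99, 99, 98, 96, 90, 83, 78, 84, 92, 91, 91, 89, 94, 91, 90, 92, 92]
w5 back edge row 179.5 proj 0.6043077337377444 yaw 10.075137389273705
rim proj if row 178 at z.090/.102 [0.60383341] [0.60585548]
235 [85, 95, 97, 99, 101, 100, 100, 100, 97, 99, 96, 95, 97, 96, 92, 86, 79, 145, 191, 193, 185, 145, 86, 94, 93, 95, 93, 92, 96, 96]
320 [88, 93, 97, 99, 97, 98, 98, 98, 98, 97, 97, 97, 95, 99, 94, 86, 73, 161, 195, 195, 182, 132, 82, 94, 92, 90, 91, 96, 92, 96]
410 [89, 91, 96, 100, 100, 99, 101, 98, 99, 97, 98, 98, 98, 98, 93, 86, 76, 146, 196, 196, 196, 171, 78, 93, 92, 91, 91, 90, 92, 92]
w6 back edge row 181.5 proj 0.6016498037934045 yaw 10.08573584423615
rim proj if row 178 at z.090/.102 [0.60267604] [0.60472416]
```

```bash
python3 -m crank '[[[0,0,0,0],[0,0,0,0]]]' 0.13; python3 -m crank '[[[0.0005,0.0001,0,0],[0.001,0.0002,0,0],[0.0015,0.0003,0,0],[0.0015,0.0003,0,0]]]';python3 -m crank '[[[0.0005,0.0001,0,0],[0.001,0.0002,0,0],[0.001,0.0002,0,0]]]'
```

```text
t: 10.52
tool_pos: [0.5892, -0.182, 0.12]
tool_rot: [2.128, 0.189, -2.132]
contact_force: [-0.5, -1.1, -2.4]
opening: 0.0116
t: 10.85
tool_pos: [0.5915, -0.182, 0.1207]
tool_rot: [2.129, 0.188, -2.13]
contact_force: [0.1, -0.3, -3.5]
opening: 0.0117
t: 11.1
tool_pos: [0.5918, -0.182, 0.121]
tool_rot: [2.127, 0.188, -2.131]
contact_force: [-3.9, -0.5, 0.1]
opening: 0.0117
```

```bash
python3 -m crank '[[[-0.0003,0,-0.0006,0],[-0.0003,0,-0.0012,0],[-0.0003,0,-0.0012,0]]]';python3 -m crank '[[[0,0,0,0],[0,0,0,0]]]' 0.14; python3 -m crank '[[[0,0,0,0],[0,0,0,0]]]' 0.147
python3 - <<'E'
from h import *
ex=np.array([.9845,.1754,0])
m=camera_model("wrist");p,d=get_image("wrist");np.savez(f"pics/w7.npz",p=p,d=d,m=np.array(m,dtype=object));cv2.imwrite("pics/w7.png",p[:,:,::-1])
P=np.r_[pts(m,d,(235,190,300,280)),pts(m,d,(345,190,415,280))];k=plane(P);print("slope",k[:2]@ex[:2],"zmid",k@[.59,-.182,1])
g=cv2.cvtColor(p,cv2.COLOR_RGB2GRAY)
for c in (235,320,410): print(c,[int(x) for x in g[160:190,c]])
E
```

```text
t: 11.35
tool_pos: [0.5918, -0.182, 0.1199]
tool_rot: [2.128, 0.188, -2.13]
contact_force: [-4.5, -1.0, 0.2]
opening: 0.0119
t: 11.52
tool_pos: [0.5925, -0.1819, 0.1199]
tool_rot: [2.13, 0.188, -2.128]
contact_force: [-3.5, -0.9, -0.2]
opening: 0.0118
t: 11.68
tool_pos: [0.5933, -0.1819, 0.1205]
tool_rot: [2.132, 0.188, -2.126]
contact_force: [-0.3, 0.2, 0.2]
opening: 0.0124
slope -0.055712515121012496 zmid 0.09879057836863755
235 [172, 171, 158, 129, 162, 179, 184, 168, 51, 66, 87, 92, 96, 101, 99, 102, 100, 100, 99, 96, 98, 96, 93, 96, 89, 83, 84, 87, 95, 92]
320 [166, 160, 137, 142, 171, 181, 187, 154, 51, 72, 91, 96, 97, 97, 97, 97, 100, 99, 97, 98, 95, 97, 95, 96, 86, 80, 64, 76, 92, 90]
410 [172, 166, 147, 138, 170, 180, 180, 145, 51, 70, 89, 94, 97, 97, 98, 99, 97, 98, 98, 97, 97, 96, 96, 94, 90, 81, 65, 71, 89, 92]
```

```bash
python3 -m crank '[[[-0.0002,0.001,0,0],[-0.0004,0.0022,0,0],[-0.0006,0.0035,0,0],[-0.0009,0.005,0,0],[-0.0011,0.006,0,0]]]' 0.152; python3 -m crank '[[[-0.0002,0.001,0,0],[-0.0004,0.0022,0,0],[-0.0006,0.0035,0,0],[-0.0009,0.005,0,0],[-0.0011,0.006,0,0]]]'
python3 - <<'E'
from h import *
ex=np.array([.9845,.1754,0])
m=camera_model("wrist");p,d=get_image("wrist");np.savez(f"pics/w8.npz",p=p,d=d,m=np.array(m,dtype=object));cv2.imwrite("pics/w8.png",p[:,:,::-1])
P=np.r_[pts(m,d,(235,190,300,280)),pts(m,d,(345,190,415,280))];k=plane(P);print("slope",k[:2]@ex[:2],"zmid",k@[.59,-.175,1])
E
```

```text
t: 12.15
tool_pos: [0.5916, -0.1762, 0.1204]
tool_rot: [2.13, 0.187, -2.127]
contact_force: [0.3, -2.6, 1.0]
opening: 0.0132
t: 12.57
tool_pos: [0.59, -0.1697, 0.1198]
tool_rot: [2.129, 0.188, -2.129]
contact_force: [0.2, -3.5, 2.2]
opening: 0.0133
slope -0.062142422447856616 zmid 0.09888347332181577
```

View pics/w8.png

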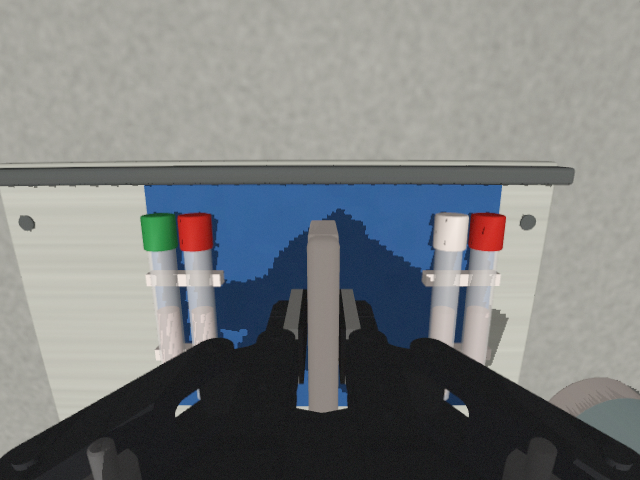

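```bash
python3 -m crank '[[[-0.0002,0.001,0,0],[-0.0004,0.002,0,0],[-0.0005,0.003,0,0],[-0.0007,0.004,0,0],[-0.0009,0.005,0,0]]]'; python3 -m crank '[[[-0.0001,0.0005,0,0],[-0.0002,0.001,0,0],[-0.0003,0.0015,0,0],[-0.0004,0.002,0,0]]]'; python3 -m crank '[[[-0.0001,0.0005,0,0],[-0.0002,0.001,0,0],[-0.0002,0.001,0,0]]]'
```

```text
t: 13.03
tool_pos: [0.589, -0.1647, 0.1197]
tool_rot: [2.129, 0.188, -2.129]
contact_force: [1.2, -2.6, 1.0]
opening: 0.0128
t: 13.37
tool_pos: [0.5885, -0.1626, 0.1195]
tool_rot: [2.129, 0.189, -2.13]
contact_force: [0.4, -2.4, 0.2]
opening: 0.0128
t: 13.62
tool_pos: [0.588, -0.1612, 0.1191]
tool_rot: [2.128, 0.19, -2.131]
contact_force: [0.1, 0.6, -0.0]
opening: 0.0128
```

```bash
cat > look.py <<'E'
from h import *
import sys
ex=np.array([.9845,.1754,0]);tag=sys.argv[1]
o=get_obs();m=camera_model("wrist");p,d=get_image("wrist");np.savez(f"pics/{tag}.npz",p=p,d=d,m=np.array(m,dtype=object));cv2.imwrite(f"pics/{tag}.png",p[:,:,::-1])
P=np.r_[pts(m,d,(235,190,300,280)),pts(m,d,(345,190,415,280))];k=plane(P);print("slope",k[:2]@ex[:2],"zmid",k@[*o['tool_pos'][:2],1])
hsv=cv2.cvtColor(p,cv2.COLOR_RGB2HSV);b=cv2.inRange(hsv,(105,110,40),(125,255,255))
T=[(c,np.nonzero(b[165:260,c])[0][0]+164.5) for c in list(range(230,300,5))+list(range(345,420,5))]
t=px2z(m,T,.096);print("back edge proj",(t@ex).mean(),"yaw",-np.degrees(np.arctan(np.polyfit(t[:,1],t[:,0],1)[0])))
x=np.nonzero(b[192:200].mean(0)>120)[0];e=px2z(m,[(x.min()-.5,195.5),(x.max()+.5,195.5)],.096);print("side edges",e[:,:2],"mid s",e.mean(0)@[-.1754,.9845,0],"home s",np.array([.5372,-.1684])@[-.1754,.9845])
E
python3 look.py w9
```

```text
slope 0.001391527359951087 zmid 0.09559634031457939
back edge proj 0.6034686452126651 yaw 9.568095622725048
side edges [[ 0.62006446 -0.07057347]
 [ 0.64970256 -0.23706187]] mid s -0.26279206405517663 home s -0.26001468
```

```bash
python3 -m crank '[[[0,0,0,0],[0,0,0,0],[0,0,0,0]]]' 0.35; python3 -m crank '[[[0,0,0.01,0],[0,0,0.03,0],[0,0,0.06,0],[0,0,0.09,0],[0,0,0.12,0]]]';python3 -m crank '[[[-0.03,0,0,0],[-0.06,0,0.02,0],[-0.09,0,0.04,0],[-0.12,0,0.05,0],[-0.15,0,0.05,0]]]'; python3 -m crank '[[[-0.01,-0.03,0,0],[-0.02,-0.06,0,0],[-0.03,-0.09,0,0],[-0.04,-0.12,0,0],[-0.04,-0.15,0,0]]]'; python3 -m crank '[[[0,-0.03,0,0],[0,-0.06,0,0],[0,-0.09,0,0],[0,-0.12,0,0],[0,-0.12,0,0]]]'
```

```text
t: 13.92
tool_pos: [0.5885, -0.1617, 0.1197]
tool_rot: [2.129, 0.189, -2.129]
contact_force: [-0.2, -0.1, -0.0]
opening: 0.0299
t: 14.33
tool_pos: [0.5883, -0.1617, 0.2417]
tool_rot: [2.129, 0.188, -2.129]
contact_force: [0.8, -0.5, -0.8]
opening: 0.0299
t: 14.75
tool_pos: [0.4383, -0.1623, 0.2941]
tool_rot: [2.133, 0.185, -2.122]
contact_force: [0.1, -0.6, 0.7]
opening: 0.0301
t: 15.17
tool_pos: [0.3971, -0.3132, 0.2912]
tool_rot: [2.13, 0.186, -2.128]
contact_force: [0.6, 1.0, 0.3]
opening: 0.03
t: 15.58
tool_pos: [0.3976, -0.4359, 0.2898]
tool_rot: [2.13, 0.183, -2.131]
contact_force: [-0.3, -0.0, 0.1]
opening: 0.0298
```

```bash
python3 - <<'E'
from h import *
print(get_obs()['contact_force'])
for n in("scene","top"):
    m=camera_model(n);p,d=get_image(n);np.savez(f"pics/{n}9.npz",p=p,d=d,m=np.array(m,dtype=object));cv2.imwrite(f"pics/{n}9.png",p[:,:,::-1])
p=cv2.imread("pics/top9.png");cv2.imwrite("pics/top9c.png",cv2.resize(p[180:300,300:460],None,fx=5,fy=5,interpolation=cv2.INTER_CUBIC))
D=np.load("pics/top9.npz",allow_pickle=True);p,d,m=D['p'],D['d'],D['m'].item()
hsv=cv2.cvtColor(p,cv2.COLOR_RGB2HSV)
b=cv2.inRange(hsv,(105,110,40),(130,255,255));b[:,:315]=0;b[:,455:]=0;b[:180]=0;b[295:]=0
b=cv2.morphologyEx(b,cv2.MORPH_CLOSE,np.ones((15,15)))
c=max(cv2.findContours(b,0,2)[0],key=cv2.contourArea);w=px2z(m,c[:,0],.096)[:,:2]
print(cv2.minAreaRect((w*1000).astype(np.float32)))
ex=np.array([.9845,.1754]);print("expected centre mm",(np.array([.5372,-.1684])+.043*ex)*1000)
E
```

```text
[-0.29168865 -0.00514407  0.13384872]
((580.8611450195312, -162.4083251953125), (120.42707061767578, 166.77859497070312), 9.365671157836914)
expected centre mm [ 579.5335 -160.8578]
```

View pics/top9c.png

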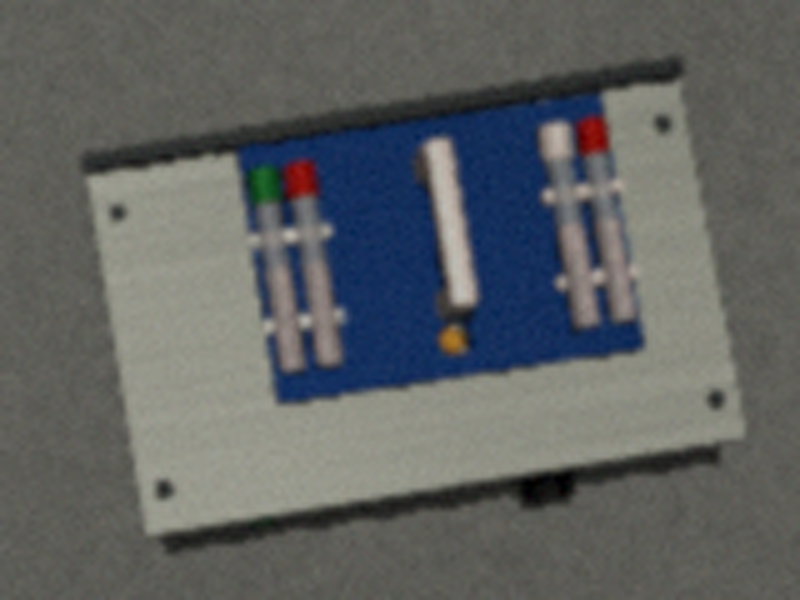

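View pics/scene9.png

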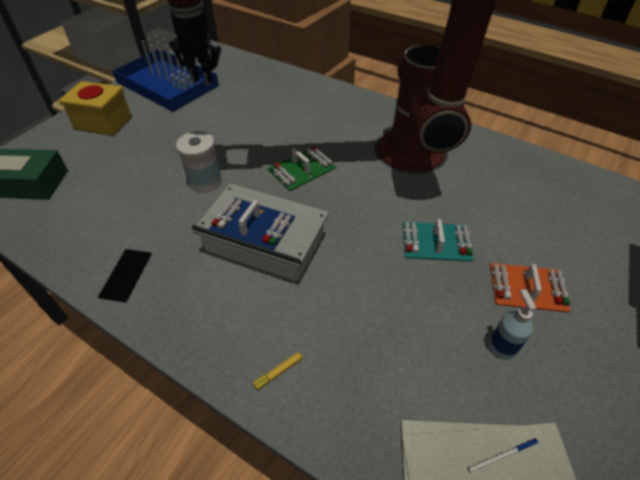

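```bash
python3 -c "
from h import *
a=cv2.imread('pics/scene0.png').astype(int);b=cv2.imread('pics/scene9.png').astype(int);d=np.abs(a-b).sum(2)
for n,(x0,y0,x1,y1) in dict(wipes=(175,128,222,165),high=(245,345,310,395),sani=(485,285,540,360),teal=(395,210,480,265),orange=(485,255,575,315)).items():print(n,d[y0:y1,x0:x1].mean())
print(finish_job())"
```

```text
wipes 25.868890166762508
high 4.312923076923077
sani 4.390303030303031
teal 4.303529411764706
orange 4.4094444444444445
the job is handed in; nothing more can be done
None
```

The blue tray is home on the mixer deck: flat, with the brass pin showing in its hole and its back edge along the rim. The gripper is open and clear of everything, and the job was handed in at about 16 s of the 54 s allowed.

- **Pick-up and laying:** I picked the tray up by its handle and set its back edge against the rim with the hole beyond the slot's right (-y) end. Before the slide it rode on the pin at a slope of about 3.2°.
- **Slide:** With the fingers loosely around the handle I pushed it about 20 mm along the rim, with 2–4 N read at the wrist, until it dropped.
- **Contact forces:** The highest forces on the mixer were about 6 N against the rim and about 8 N on the pin.
- **Last checks:** After the drop, the tray's slope was 0.001 and its top sat 6.0 mm above the deck, which equals the plate's thickness. Its measured centre was about 2 mm from where I expected it, within calibration. The yaw read about 0.6° off the mixer's, roughly what the play allows.
- **Extra adjustment:** When I first eased the grip, the tray slipped about 2.5 mm back from the rim. I regripped it and moved it back against the rim. During that the wrist carried about the tray's full weight, so it may have lifted by up to about 1 mm. This was before the slide began, and the tray stayed put on the deck afterwards.
- **Other objects:** The before-and-after scene pictures matched for the highlighter, the sanitiser, and the turquoise and orange trays. The patch around the wipes tub differed more. I put that down to the arm's changed shadow, because the tub looks in the same place by eye, but I did not measure it.

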